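Put the spanners back on their own pegs

ROBOT

A 6-joint arm with a two-finger parallel gripper is mounted at the origin on a cart in front of the work surface, level with it; the furniture and walls round the work are solid. World frame = base frame: x ahead of the robot, y to its left, z up, the work surface at z = 0. Lengths are in mm, angles in rad, forces in N, time in s.
With the tool pointing down it reaches from about 275 to 750 mm from the base axis. Payload 10.2 kg.
Tool frame: the origin (TCP) lies midway between the tips of the shut fingers; the grasp point (between the pads) lies 19 mm behind it (ctrl.tcp_to_grasp is the z of the grasp point in the tool frame, in mm); z points along the fingers, y is the direction in which the jaws open and shut (so a half turn about z gives the same grasp; the last joint's range is limited). The gripper opens to 85 mm and grips with 20 to 120 N. Pads are 22 mm wide; open, the fingers measure 114 mm over their backs; the gripper's body (76 mm by 85 mm) begins 54 mm behind the grasp point. The pads swing forward as they close: fully open they stand 13 mm farther back than shut.
Start: joints at [0.9, 0.313, 1.498, -0, 1.331, -0.223], TCP at [227.329, 473.236, 231.294] pointing down, gripper open.
Joint ranges: [-2.94, 2.94], [-0.97, 2.17], [0.19, 2.56], [-1.23, 4.37], [0.02, 3.11], [-2.88, 2.88]. Speed limits (rad/s): [2.39, 2.39, 3.01, 3.14, 3.14, 3.14].

INTERFACE

Orientations are given as a unit quaternion [w, x, y, z].
In Python, from rig import sensors, capture, order, ctrl gives the robot as it stands. The module is installed in compiled form; this text tells all that it offers.
- The arm moves only by the tool play_rows, never from a script. Its argument "deltas" is a list of rows, each a list of 7 numbers: the shift along the world's x, y, z in units of 40 mm (1.0 is 40 mm), then the turn, a rotation vector about the world's x, y, z in units of 6 degrees (1.0 is 6 degrees), then the opening, from -1 (shut) to 1 (fully open). A call has 1 to 8 rows; each row shifts and turns the commanded pose from where the row before left it; what a row does not reach is not made up. A row lasts 1/12 s, in which the tool goes at most 41.7 mm and 7.16 degrees, less where a joint would pass 70% of its speed; a pose out of reach is approached as far as the arm can. A call is refused whole if a number of a shift passes 1 or a number of a turn 1, either way. A call with a gripper value outside its range is refused whole. The fingers move at their own pace and stop on an object; "squeeze" is the grip in N (left out, the last holds). Time passes only in rows, so rows that do not move let the fingers close. It gives the time, the measured TCP pose, the force and the opening at its end, in the units of the state.
- sensors.sense(): the state, without advancing time (a new reading comes with each control period).
- capture(name): name is "scene" or "top" or "wrist"; returns a dict with "pixels" (420x560x3 uint8, red, green, blue), "z_map" (420x560 float32, mm along the optical axis (not along the pixel's ray), 0 where there is no reading), "fx", "fy", "cx", "cy" (pixels), "eye" and "rotation" of the camera in the world; the wrist camera has in their place "tool_from_camera" (4x4, takes a point from camera to tool coordinates, whose origin is the TCP and whose axes are the flange's). Camera axes: x right, y down, z forward; pixel columns grow to the right and rows downward; lengths in mm; the calibration is good to about 2 mm. A picture is of the moment at which its call begins: read the wrist's pose just before it.
- order.finish_job(): hands the job in, once; it reports no verdict.
The state is a dict: "time_s": time; "joints": joint angles; "dq": joint speeds; "tau": joint torques, N m; "eef_pos": TCP position; "ee_rot": TCP orientation; "force": force on the tool from outside, world axes, zero at the start; "wrist_torque": the same for the moment, N m; "grip_width": opening from 0.0 (shut) to 1.0 (fully open).
Only numpy, scipy, OpenCV 4.12 (cv2) and the standard library are available. Lean on these libraries where they do the work, as an engineer would, in place of code of your own. Each camera call takes 0.05 s, during which the arm holds its last target. There are 200 camera calls.

TASK

The large spanner has been hung on the wrong peg of the sloping tool board. Move it to the thick peg and hang the small spanner from the worktop on the thin peg, so that each hangs by its ring with its jaw pointing down the slope and lies flat against the board on its painted outline. Leave the beaker, the vial and the bottle where they stand.

Things in the scene. Friction and masses are not known exactly. Their poses are not given: they have to be found in the camera images.
- large_spanner: Larger steel spanner, about 90 g, 134 mm long, 10 mm thick. Origin: mid-shank, on the underside; x along the shank to the ring (eye), z out of the flat. Eye centre at x=+52 mm, hole 19 mm, ring 33 mm outside. Shank 14 mm wide, from 1 to 9 mm above the underside. Open jaw 30 mm wide, ends at x=-68 mm. Starts hung by mistake on the thin peg, flat on the board, jaw down the slope.
- large_spanner_eye (a point): Centre of the large spanner's eye, at half thickness (5 mm above the underside).
- small_spanner: Smaller steel spanner, about 60 g, 107 mm long, 10 mm thick. Origin: mid-shank, on the underside; x along the shank to the ring (eye), z out of the flat. Eye centre at x=+42 mm, hole 12 mm, ring 24 mm outside. Shank 11 mm wide, from 1 to 9 mm above the underside. Open jaw 24 mm wide, ends at x=-54 mm. Starts flat on the worktop, left of the board; its eye cannot pass the thick peg.
- small_spanner_eye (a point): Centre of the small spanner's eye, at half thickness (5 mm above the underside).
- tool_board: Fixed white board, 224 mm wide, 172 mm along its slope; its face rises away from the robot at 0.52 rad (30 deg). Origin: on the worktop, 64 mm below the face centre; x horizontal to the high side, z up. Two steel pegs 100 mm apart side by side, 50 mm up-slope of the face centre; from each its spanner's dark painted outline runs down the slope. Which peg is left varies.
- peg_thick_root (a point): Thick steel peg, 14 mm across, 29 mm long, last 7 mm tapered; fixed. Origin: centre of its root, on the board face. z points out along the peg, square to the face (leaning 30 deg from vertical towards the low front edge); x straight up the slope, y across.
- peg_thick_seat (a point): Point on the thick peg's axis 5 mm above the board face, where the middle of a hung eye belongs.
- peg_thin_root (a point): Thin steel peg, 7 mm across, 29 mm long, last 7 mm tapered; fixed. Origin: centre of its root, on the board face. z points out along the peg, square to the face (leaning 30 deg from vertical towards the low front edge); x straight up the slope, y across.
- peg_thin_seat (a point): Point on the thin peg's axis 5 mm above the board face, where the middle of a hung eye belongs.
- beaker: Bystander: small clear beaker with a pale liquid, 44 x 51 mm and 61 mm tall; loose. Origin: centre of its underside, z up.
- sample_vial: Bystander: clear vial with white cap, 27 mm across, 60 mm tall; loose. Origin: centre of its underside, z up.
- buffer_bottle: Bystander: white bottle with a red cap, 52 mm across, 100 mm tall; loose. Origin: centre of its underside, z up.

How it is judged:
By the outcome, as a careful person would: the job done as asked, in the order asked, and still so for the second after the job is handed in, with the robot touching nothing.
It also fails if it takes over 58 s, if anything falls off the work surface, if the arm or the gripper's body presses on something with over 40 N, if the wrist force passes 120 N, or if a joint passes its speed limit or range.

## Working session

There is one attempt and no reset: what is moved stays moved. The work goes in short steps, Python scripts to look and compute and a tool call to move; the robot and the scene stay as the last step left them, time stands still between calls to the robot, and variables do not carry over. Pictures are saved under pics/ and viewed, about 8 in all and at most 12, crops included, and the job is handed in when it is done.

Besides the shell and the picture viewer there is one more tool, called after "Call:" by a JSON object that holds its "name" and its "arguments". play_rows: Moves the arm, as the interface text tells. Its arguments: {"type":"object","properties":{"deltas":{"type":"array","items":{"type":"array","items":{"type":"number"}}},"squeeze":{"type":"number"}},"required":["deltas"]}

```bash
mkdir -p pics
cat > h.py <<'E'
import numpy as np, cv2
from rig import sensors, capture, order, ctrl
from scipy.spatial.transform import Rotation as R
def cam(name):
    s=sensors.sense(); c=capture(name)
    if name=="wrist":
        q=np.array(s["ee_rot"]); T=np.eye(4); T[:3,:3]=R.from_quat(q[[1,2,3,0]]).as_matrix(); T[:3,3]=s["eef_pos"]
        M=T@np.array(c["tool_from_camera"])
    else:
        M=np.eye(4); M[:3,:3]=np.array(c["rotation"]); M[:3,3]=np.array(c["eye"])
    c["M"]=M; return c
def save(c,fn): cv2.imwrite("pics/"+fn,c["pixels"][:,:,::-1])
def cloud(c):
    v,u=np.mgrid[:420,:560]; z=c["z_map"].astype(float)
    p=np.stack([(u-c["cx"])/c["fx"]*z,(v-c["cy"])/c["fy"]*z,z],-1)
    return p@c["M"][:3,:3].T+c["M"][:3,3]
E
python3 - <<'E'
from h import *
print(sensors.sense())
import pickle
for n in ["scene","top"]:
    c=cam(n); save(c,n+"0.png"); pickle.dump(c,open(n+"0.pkl","wb")); print(n,c["M"].round(3),c["fx"])
print(ctrl.tcp_to_grasp)
E
```

```text
{'time_s': 0.0, 'joints': array([ 8.99610915e-01,  3.13453382e-01,  1.49845941e+00,  4.49115101e-05,
        1.33100503e+00, -2.23409531e-01]), 'dq': array([ 0.0002938 ,  0.00130574,  0.00074537, -0.00019566, -0.00057589,
       -0.00156234]), 'tau': array([ 4.37318949e-04, -4.12264681e+01, -2.59743655e+01, -1.65205865e-04,
        4.11902613e-03,  1.90010303e-05]), 'eef_pos': array([227.1416645 , 473.02687242, 230.7249463 ]), 'ee_rot': array([-3.06250739e-04,  2.22027361e-01,  9.75040210e-01, -5.87962933e-04]), 'force': array([ 0.28256275,  0.08968048, -0.61403801]), 'wrist_torque': array([-0.01152555,  0.02381176, -0.03526363]), 'grip_width': 1.0019432668340262}Traceback (most recent call last):
  File "<stdin>", line 5, in <module>
  File "h.py", line 10, in cam
    M=np.eye(4); M[:3,:3]=np.array(c["rotation"]); M[:3,3]=np.array(c["eye"])
                 ~^^^^^^^
ValueError: could not broadcast input array from shape (4,) into shape (3,3)
```

```bash
sed -i 's/M\[:3,:3\]=np.array(c\["rotation"\])/M[:3,:3]=R.from_quat(np.array(c["rotation"])[[1,2,3,0]]).as_matrix()/' h.py
python3 - <<'E'
from h import *
import pickle
for n in ["scene","top"]:
    c=cam(n); save(c,n+"0.png"); pickle.dump(c,open(n+"0.pkl","wb")); print(n,c["M"].round(3),c["fx"])
    P=cloud(c); print(P[::60,::80].round(0).tolist()[3])
print(ctrl.tcp_to_grasp)
E
```

```text
scene [[ 6.72000e-01 -5.63000e-01  4.81000e-01  1.46852e+02]
 [-7.40000e-01 -5.26000e-01  4.19000e-01 -2.02690e+02]
 [ 1.80000e-02 -6.38000e-01 -7.70000e-01  7.40306e+02]
 [ 0.00000e+00  0.00000e+00  0.00000e+00  1.00000e+00]] 455.038961825212
[[253.0, 712.0, 10.0], [360.0, 543.0, 50.0], [496.0, 466.0, 2.0], [619.0, 337.0, -0.0], [742.0, 206.0, 1.0], [867.0, 73.0, -0.0], [966.0, -65.0, 24.0]]
top [[-7.000000e-03 -9.860000e-01  1.640000e-01  3.753970e+02]
 [-1.000000e+00  3.000000e-03 -2.700000e-02  1.785260e+02]
 [ 2.600000e-02 -1.640000e-01 -9.860000e-01  1.201305e+03]
 [ 0.000000e+00  0.000000e+00  0.000000e+00  1.000000e+00]] 509.8075503826904
[[665.0, 828.0, 1.0], [654.0, 621.0, 48.0], [654.0, 438.0, 49.0], [665.0, 257.0, 0.0], [641.0, 74.0, 101.0], [733.0, -204.0, -282.0], [628.0, -263.0, 154.0]]
-18.700000000000003
```

View pics/top0.png

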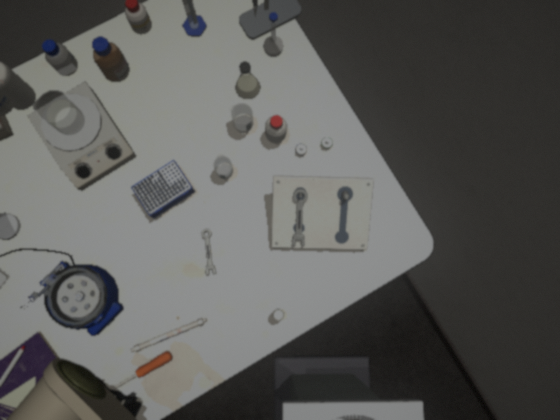

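View pics/scene0.png

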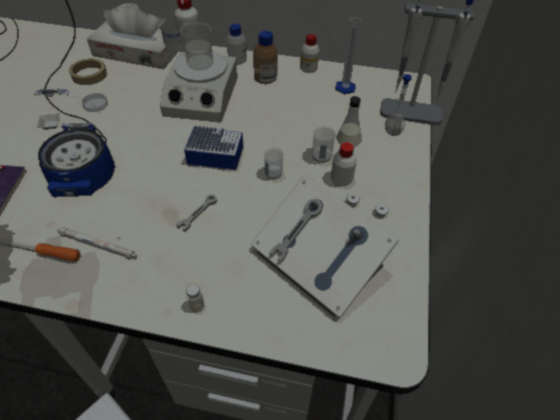

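The board is at cols 275–372 and rows 177–248 in the top view. The large spanner is on its left peg (~299,195), the empty thick peg is on the right (~345,192), and the small spanner is at (209,252). The scene view agrees. Next I'll measure these.

Run:
```python
from h import *
import pickle
c=pickle.load(open("top0.pkl","rb")); P=cloud(c)
for n,(u0,u1,v0,v1) in dict(board=(270,378,172,254)).items():
    Q=P[v0:v1,u0:u1].reshape(-1,3); 
    cand=Q[(Q[:,2]>15)&(Q[:,2]<125)]
    best=None; rng=np.random.default_rng(0)
    for _ in range(500):
        t=cand[rng.choice(len(cand),3)]; nn=np.cross(t[1]-t[0],t[2]-t[0]); L=np.linalg.norm(nn)
        if L<1: continue
        nn/=L; i=abs((cand-t[0])@nn)<1.5
        if best is None or i.sum()>best.sum(): best=i
    q=cand[best]; m=q.mean(0); nn=np.linalg.svd(q-m)[2][2]; nn*=np.sign(nn[2])
    print("plane",m,nn,np.degrees(np.arccos(nn[2])),best.sum(),len(cand), np.degrees(np.arctan2(nn[1],nn[0])))
    h=(P-m)@nn
for (u,v) in [(275,178),(372,178),(372,248),(272,248),(299,195),(299,240),(345,192),(342,237),(208,236),(211,268),(209,252),(277,315),(222,168),(276,128),(242,118)]:
    print((u,v),P[v,u].round(1),round(h[v,u],1))
o=[]
for n,b in [("top",(190,160,190,110)),("scene",(165,170,245,145))]:
    d=pickle.load(open(n+"0.pkl","rb"))["pixels"]; x,y,w,hh=b
    r=cv2.resize(np.clip(d[y:y+hh,x:x+w].astype(float)*1.6,0,255).astype(np.uint8),None,fx=4 if n=="top" else 3.1,fy=4 if n=="top" else 3.1,interpolation=cv2.INTER_CUBIC)
    cv2.imwrite(f"pics/{n}c.png",r[:,:,::-1])
```

```text
plane [574.92713571  67.12766804  66.75960682] [-0.50046405  0.01415801  0.86564154] 30.043957776997726 3472 7056 178.37954858773844
(275, 178) [643.9 173.5 107.1] 1.9
(372, 178) [643.7 -41.2 107.4] -0.8
(372, 248) [ 4.993e+02 -5.670e+01  4.000e-01] -21.4
(272, 248) [500.  180.7   3.3] -15.8
(299, 195) [604.4 121.3 112.7] 25.7
(299, 240) [515.4 118.2  31.5] -0.0
(345, 192) [613.5  18.7 101. ] 9.7
(342, 237) [521.2  19.2  37.5] 0.8
(208, 236) [528.1 330.6  10.5] -21.5
(211, 268) [453.2 322.2  11.3] 16.5
(209, 252) [490.4 327.4  11.8] -1.6
(277, 315) [346.3 169.9  61.1] 111.0
(222, 168) [688.3 298.6  25.8] -88.9
(276, 128) [764.6 170.8  90.8] -72.6
(242, 118) [820.7 253.6   3.5] -175.2
```

View pics/topc.png

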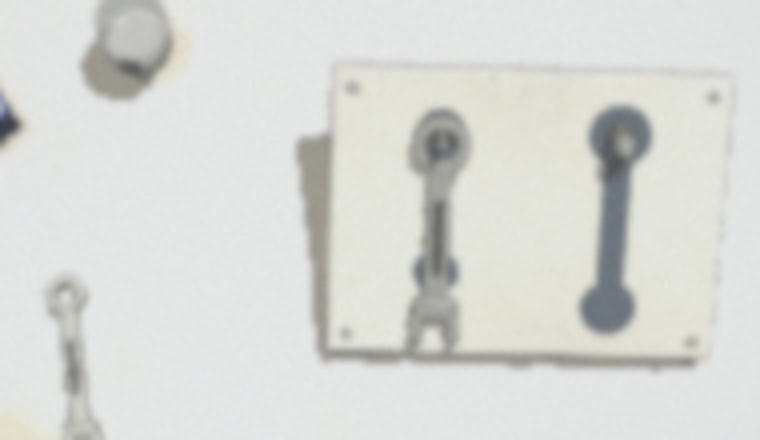

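```bash
cat >> h.py <<'E'
def tool_R(n,across):
    z=-n/np.linalg.norm(n); y=across-(across@z)*z; y/=np.linalg.norm(y); return np.stack([np.cross(y,z),y,z],1)
def plan(pos,Rt,cap=0.8):
    s=sensors.sense(); q=np.array(s["ee_rot"]); R0=R.from_quat(q[[1,2,3,0]])
    dp=(np.array(pos)-s["eef_pos"])/40; rv=(R.from_matrix(Rt)*R0.inv()).as_rotvec(degrees=True)/6
    N=int(np.ceil(max(np.abs(dp).max(),np.abs(rv).max(),np.linalg.norm(rv),np.linalg.norm(dp))/cap)); N=max(N,1)
    print("t",round(s["time_s"],2),"total",dp.round(3),rv.round(3),"rows",N,"each",(dp/N).round(3).tolist(),(rv/N).round(3).tolist())
BN=np.array([-.50046,.01416,.86564]); BA=np.array([.028,.9996,0]); BU=np.cross(BA,BN)
E
python3 - <<'E'
from h import *
print(BU)
plan([490,69,192],tool_R(BN,BA))
E
```

```text
[ 0.86529374 -0.02423792  0.5006563 ]
t 0.15 total [  6.57  -10.102  -0.972] [-1.182 -4.905  3.918] rows 16 each [0.411, -0.631, -0.061] [-0.074, -0.307, 0.245]
```

Call:
{"name": "play_rows", "arguments": {"deltas": [[0.411,-0.631,-0.06,-0.074,-0.307,0.245,1],[0.411,-0.631,-0.06,-0.074,-0.307,0.245,1],[0.411,-0.631,-0.06,-0.074,-0.307,0.245,1],[0.411,-0.631,-0.06,-0.074,-0.307,0.245,1],[0.411,-0.631,-0.06,-0.074,-0.307,0.245,1],[0.411,-0.631,-0.06,-0.074,-0.307,0.245,1],[0.411,-0.631,-0.06,-0.074,-0.307,0.245,1],[0.411,-0.631,-0.06,-0.074,-0.307,0.245,1]]}}

```text
time_s: 0.82
eef_pos: [359.3, 270.1, 211.9]
ee_rot: [0.132, 0.118, 0.984, -0.002]
force: [0.3, -0.2, 0.3]
grip_width: 0.998
```

Call:
{"name": "play_rows", "arguments": {"deltas": [[0.411,-0.631,-0.06,-0.074,-0.307,0.245,1],[0.411,-0.631,-0.06,-0.074,-0.307,0.245,1],[0.411,-0.631,-0.06,-0.074,-0.307,0.245,1],[0.411,-0.631,-0.06,-0.074,-0.307,0.245,1],[0.411,-0.631,-0.06,-0.074,-0.307,0.245,1],[0.411,-0.631,-0.06,-0.074,-0.307,0.245,1],[0.411,-0.631,-0.06,-0.074,-0.307,0.245,1],[0.411,-0.631,-0.06,-0.074,-0.307,0.245,1]]}}

```text
time_s: 1.48
eef_pos: [490.9, 67.9, 192.9]
ee_rot: [0.261, 0.013, 0.965, -0.004]
force: [-0.2, 0.3, -0.1]
grip_width: 0.997
```

Run:
```python
from h import *
import pickle
s=sensors.sense(); print(s["eef_pos"],s["force"],s["joints"].round(2))
c=cam("wrist"); pickle.dump(c,open("w1.pkl","wb"))
print(np.array(c["tool_from_camera"]).round(3))
im=np.clip(c["pixels"].astype(float)*1.5,0,255).astype(np.uint8); cv2.imwrite("pics/w1.png",im[:,:,::-1])
P=cloud(c); h=(P-np.array([574.93,67.13,66.76]))@BN
print(np.percentile(h[h<200],[5,20,50,80,95]))
plan([490,69,192],tool_R(BN,BA))
```

```text
[490.85481715  67.90710093 192.89900314] [-0.22772326  0.33055481 -0.06163326] [-0.13  0.05  2.03  0.1   0.54 -1.74]
[[ 1.00000e-03 -9.59000e-01 -2.84000e-01  7.18640e+01]
 [ 1.00000e+00  1.00000e-03  1.00000e-03 -7.06000e-01]
 [-0.00000e+00 -2.84000e-01  9.59000e-01 -1.43402e+02]
 [ 0.00000e+00  0.00000e+00  0.00000e+00  1.00000e+00]]
[-257.31759777 -129.35199957  -15.82662397    1.77174106   12.34958002]
t 1.53 total [-0.066  0.11  -0.007] [ 0.031  0.044 -0.026] rows 1 each [-0.066, 0.11, -0.007] [0.031, 0.044, -0.026]
```

View pics/w1.png

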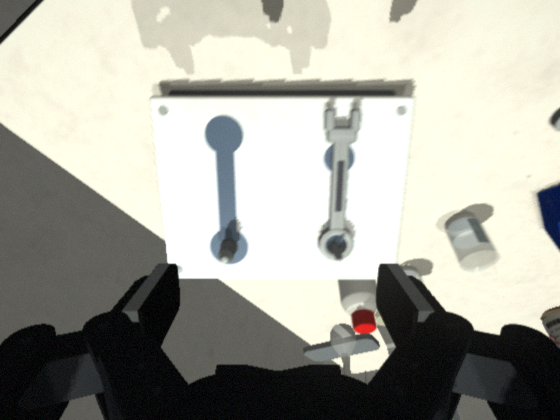

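The wrist view shows the thick peg and outline at (229,246) to (224,134), and the large spanner's eye at (336,242) with its jaw at (342,115).

```bash
cat > an.py <<'E'
from h import *
import pickle,sys
def fitplane(P,box,tol=1.0):
    u0,v0,u1,v1=box; Q=P[v0:v1,u0:u1].reshape(-1,3); rng=np.random.default_rng(0); best=None
    for _ in range(400):
        t=Q[rng.choice(len(Q),3)]; n=np.cross(t[1]-t[0],t[2]-t[0]); L=np.linalg.norm(n)
        if L<1: continue
        i=abs((Q-t[0])@(n/L))<tol
        if best is None or i.sum()>best.sum(): best=i
    q=Q[best]; m=q.mean(0); n=np.linalg.svd(q-m,full_matrices=False)[2][2]; return m,n*np.sign(n[2]),best.sum(),len(Q)
E
python3 - <<'E'
from an import *
c=pickle.load(open("w1.pkl","rb")); P=cloud(c)
m,n,k,N=fitplane(P,(165,105,395,270)); print(m,n,k,N,np.degrees(np.arccos(n[2])))
h=(P-m)@n
BA=np.cross(n,[0,0,1]); BA/=np.linalg.norm(BA); BA*=np.sign(BA[1]); U=np.cross(BA,n); print("across",BA,"U",U)
C=m-(n@(m))*0
ab=lambda p:((p-m)@BA,(p-m)@U)
g=c["pixels"].astype(int); 
def onplane(u,v):
    d=c["M"][:3,:3]@np.array([(u-c["cx"])/c["fx"],(v-c["cy"])/c["fy"],1]); o=c["M"][:3,3]; return o+d*((m-o)@n)/(d@n)
for nm,(u,v) in dict(c1=(162,110),c2=(402,110),thickjawcirc=(224,134),thickroot=(229,246),thinjawcirc=(340,158),eye=(336,242)).items():
    p=onplane(u,v); print(nm,p.round(1),np.round(ab(p),1))
V,Uu=np.mgrid[:420,:560]
for nm,b in dict(thick=(205,225,255,272),thin=(318,225,360,268)).items():
    w=(Uu>=b[0])&(Uu<b[2])&(V>=b[1])&(V<b[3])
    for lo,hi in [(14,22),(22,27),(27,32)]:
        k=w&(h>lo)&(h<hi); 
        if k.sum()>2:
            q=P[k]; print(nm,lo,k.sum(),h[k].max().round(1),"AB",((q-m)@BA).mean().round(1),((q-m)@U).mean().round(1), "rangeA",np.round([((q-m)@BA).min(),((q-m)@BA).max()],1),"rangeU",np.round([((q-m)@U).min(),((q-m)@U).max()],1))
# outline thick pixels
blue=(g[...,2]-g[...,0]>15)&(abs(h)<3)
w=blue&(Uu>200)&(Uu<255)&(V>105)&(V<275); q=P[w]; a=(q-m)@BA;b=(q-m)@U
print("outline thick",w.sum(),a.min(),a.max(),b.min(),b.max())
for l,hh in [(-60,-45)]+[(x,x+15) for x in range(-60,75,15)]:
    k=(b>=l)&(b<hh)
    if k.sum(): print(l,k.sum(),np.percentile(a[k],[1,99]).round(1), a[k].mean().round(1))
w=(h>5)&(h<12)&(Uu>318)&(Uu<365)&(V>95)&(V<268); q=P[w]; a=(q-m)@BA;b=(q-m)@U
print("spanner",w.sum(),np.median(h[w]),b.min(),b.max())
for l in range(-75,75,10):
    k=(b>=l)&(b<l+10)
    if k.sum(): print(l,k.sum(),np.percentile(a[k],[1,99]).round(1),a[k].mean().round(1))
E
```

```text
[564.84201503  63.26756424  62.40804253] [-0.49540808  0.01447899  0.86853969] 28363 37950 29.71061696402929
across [ 0.02921393  0.99957318 -0.        ] U [ 0.86816898 -0.02537345  0.49561962]
c1 [503.  -30.3  28.7] [-95.3 -68.1]
c2 [508.2 171.2  28.3] [106.2 -68.8]
thickjawcirc [521.4  20.4  38.4] [-44.1 -48.5]
thickroot [611.8  18.   89.9] [-43.9  55.5]
thinjawcirc [542.  120.4  48.4] [ 56.5 -28.3]
eye [610.9 119.2  87.7] [57.3 51.1]
thick 14 60 21.9 AB -41.6 49.8 rangeA [-49.8 -36.3] rangeU [47.2 57.9]
thick 22 101 27.0 AB -42.3 51.7 rangeA [-49.5 -36.3] rangeU [47.5 60.7]
thick 27 64 31.2 AB -43.0 53.9 rangeA [-47.  -39.2] rangeU [49.9 57.7]
thin 14 32 21.7 AB 55.5 52.0 rangeA [53.1 59.3] rangeU [50.6 54.6]
thin 22 29 26.2 AB 56.1 52.7 rangeA [53.6 59.5] rangeU [50.9 56. ]
thin 27 20 29.7 AB 56.3 53.8 rangeA [54.6 58. ] rangeU [52.5 55.9]
outline thick 2702 -62.30552559521959 -26.65270044570086 -63.37643746283522 73.47769235728096
-60 592 [-59.3 -29.7] -44.7
-60 592 [-59.3 -29.7] -44.7
-45 429 [-58.2 -30.8] -44.4
-30 275 [-51.5 -37.4] -44.5
-15 269 [-51.4 -37.6] -44.4
0 253 [-51.5 -37.3] -44.4
15 243 [-51.8 -37. ] -44.5
30 130 [-57.1 -32. ] -48.2
45 282 [-61.9 -27.4] -45.2
60 155 [-60.4 -28.4] -40.7
spanner 2916 9.283271145004761 -71.11893213454846 64.20911001105979
-75 158 [41.4 70.6] 56.1
-65 314 [41.5 70.7] 55.9
-55 373 [43.7 69. ] 55.9
-45 221 [46.4 65.8] 56.0
-35 200 [49.5 63.1] 56.0
-25 189 [49.5 63.3] 56.0
-15 190 [49.4 63.1] 56.1
-5 173 [49.5 62.8] 56.1
5 175 [49.5 63.5] 56.0
15 165 [49.8 63.4] 56.3
25 179 [48.6 64.3] 56.1
35 243 [41.3 71.3] 55.5
45 188 [40.5 72.1] 56.8
55 148 [43.2 69.2] 55.6
```

```bash
cat >> h.py <<'E'
m=np.array([564.84,63.27,62.41]); BN=np.array([-.4985,.0145,.8668]); BN/=np.linalg.norm(BN)
BA=np.array([.0291,.9996,0]); BU=np.cross(BA,BN); BR=tool_R(BN,BA)
def bp(a,u,h): return m+a*BA+u*BU+h*BN
def show():
    s=sensors.sense(); d=s["eef_pos"]-m; print("t",round(s["time_s"],2),"A,U,h",np.round([d@BA,d@BU,d@BN],1),"F",s["force"].round(1),"g",round(s["grip_width"],3))
E
python3 - <<'E'
from h import *
show(); plan(bp(56,0,40),BR)
print("per 40mm A",BA.round(3),"U",BU.round(3),"N",BN.round(3))
E
```

```text
t 1.53 A,U,h [ -0.8   2.2 148.6] F [-0.4 -1.9 -0.7] g 0.998
t 1.53 total [ 1.347  1.381 -2.38 ] [ 0.033  0.065 -0.036] rows 4 each [0.337, 0.345, -0.595] [0.008, 0.016, -0.009]
per 40mm A [0.029 1.    0.   ] U [ 0.866 -0.025  0.499] N [-0.498  0.014  0.867]
```

Call:
{"name": "play_rows", "arguments": {"deltas": [[0.337,0.345,-0.595,0.008,0.016,-0.009,0],[0.337,0.345,-0.595,0.008,0.016,-0.009,0],[0.337,0.345,-0.595,0.008,0.016,-0.009,0],[0.337,0.345,-0.595,0.008,0.016,-0.009,0],[0,0,0,0,0,0,0],[0,0,0,0,0,0,0],[0,0,0,0,0,0,0]], "squeeze": 60}}

```text
time_s: 2.12
eef_pos: [544.2, 124.5, 98.3]
ee_rot: [0.257, 0.015, 0.966, -0.002]
force: [0.4, 1.0, 0.3]
grip_width: 0.504
```

Run:
```python
from h import *
show(); plan(bp(56,0,3),BR,.2)
```

```text
t 2.12 A,U,h [60.6 -1.5 42.2] F [0.4 1.  0.3] g 0.504
t 2.12 total [ 0.518 -0.13  -0.831] [-0.036 -0.029  0.018] rows 5 each [0.104, -0.026, -0.166] [-0.007, -0.006, 0.004]
```

Call:
{"name": "play_rows", "arguments": {"deltas": [[0.104,-0.026,-0.166,-0.007,-0.006,0.004,0],[0.104,-0.026,-0.166,-0.007,-0.006,0.004,0],[0.104,-0.026,-0.166,-0.007,-0.006,0.004,0],[0.104,-0.026,-0.166,-0.007,-0.006,0.004,0],[0,0,0,0,0,0,0],[0,0,0,0,0,0,0]]}}

```text
time_s: 2.62
eef_pos: [560.9, 120.2, 70.6]
ee_rot: [0.257, 0.015, 0.966, -0.003]
force: [0.8, -0.2, -0.4]
grip_width: 0.501
```

Run:
```python
from h import *
show(); plan(bp(56,0,2.5),BR,.2)
```

```text
t 2.62 A,U,h [56.8 -0.8  9.9] F [ 0.8 -0.2 -0.4] g 0.501
t 2.62 total [ 0.108 -0.024 -0.151] [-0.008 -0.018  0.007] rows 1 each [0.108, -0.024, -0.151] [-0.008, -0.018, 0.007]
```

Call:
{"name": "play_rows", "arguments": {"deltas": [[0.054,-0.012,-0.075,0,0,0,0],[0.054,-0.012,-0.075,0,0,0,0],[0,0,0,0,0,0,0],[0,0,0,0,0,0,-0.4],[0,0,0,0,0,0,-1],[0,0,0,0,0,0,-1],[0,0,0,0,0,0,-1],[0,0,0,0,0,0,-1]]}}

```text
time_s: 3.28
eef_pos: [565.1, 119.5, 65.4]
ee_rot: [0.258, 0.014, 0.966, -0.003]
force: [-4.9, -0.7, 5.8]
grip_width: 0.132
```

Run:
```python
from h import *
show()
```

```text
t 3.28 A,U,h [56.2  0.4  3.3] F [-4.9 -0.7  5.8] g 0.132
```

Call:
{"name": "play_rows", "arguments": {"deltas": [[0,0,0,0,0,0,-1],[0,0,0,0,0,0,-1],[0,0,0,0,0,0,-1]]}}

```text
time_s: 3.53
eef_pos: [565.1, 119.6, 65.4]
ee_rot: [0.258, 0.014, 0.966, -0.003]
force: [-4.6, -0.6, 5.2]
grip_width: 0.133
```

Run:
```python
from h import *
show()
c=cam("wrist"); pickle=__import__("pickle"); pickle.dump(c,open("w2.pkl","wb"))
im=np.clip(c["pixels"].astype(float)*1.5,0,255).astype(np.uint8); cv2.imwrite("pics/w2.png",im[:,:,::-1])
```

```text
t 3.53 A,U,h [56.3  0.3  3.3] F [-4.6 -0.6  5.2] g 0.133
```

View pics/w2.png

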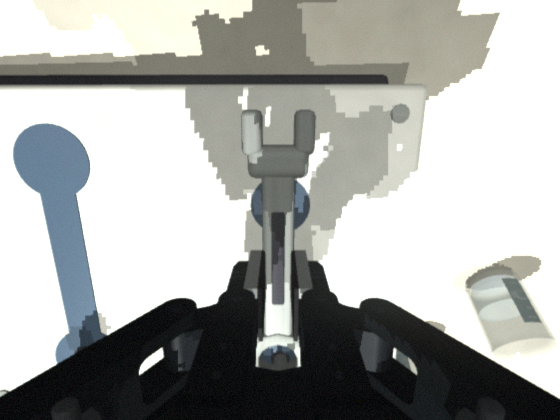

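The shank is held between the pads (~278,280), so I'll lift square to the board.

Call:
{"name": "play_rows", "arguments": {"deltas": [[-0.1,0.003,0.173,0,0,0,-1],[-0.1,0.003,0.173,0,0,0,-1],[-0.1,0.003,0.173,0,0,0,-1],[-0.1,0.003,0.173,0,0,0,-1],[-0.1,0.003,0.173,0,0,0,-1],[-0.05,0.001,0.087,0,0,0,-1],[0,0,0,0,0,0,-1],[0,0,0,0,0,0,-1]]}}

```text
time_s: 4.25
eef_pos: [543.2, 120.1, 103.4]
ee_rot: [0.258, 0.014, 0.966, -0.003]
force: [0.2, -0.2, -1.7]
grip_width: 0.134
```

Run:
```python
from an import *
show()
c=cam("wrist"); P=cloud(c); pickle.dump(c,open("w3.pkl","wb")); h=(P-m)@BN; a=(P-m)@BA; b=(P-m)@BU
im=np.clip(c["pixels"].astype(float)*1.5,0,255).astype(np.uint8); cv2.imwrite("pics/w3.png",im[:,:,::-1])
T=np.linalg.inv(c["M"]@np.linalg.inv(np.array(c["tool_from_camera"])))
V,Uu=np.mgrid[:420,:560]
for l in range(-80,75,8):
    k=(b>=l)&(b<l+8)&(h>30)&(h<60)&(Uu>225)&(Uu<330)&(V<375)
    if k.sum()>5: print(l,k.sum(),"h",np.percentile(h[k],[20,50,80]).round(1),"a",np.percentile(a[k],[2,50,98]).round(1))
```

```text
t 4.25 A,U,h [56.2  0.3 47.2] F [ 0.2 -0.2 -1.7] g 0.134
-72 751 h [52.6 53.4 54.2] a [41.3 48.9 69.7]
-64 971 h [52.4 53.5 54.2] a [41.1 55.7 69.9]
-56 1252 h [53.1 53.8 54.3] a [42.8 55.3 68.1]
-48 843 h [52.6 53.3 53.9] a [44.1 55.7 66.9]
-40 583 h [52.2 52.8 53.3] a [48.9 55.3 62.1]
-32 562 h [52.3 52.9 53.4] a [48.8 55.5 62.2]
-24 544 h [52.3 52.9 53.4] a [48.7 55.3 62.3]
-16 748 h [52.4 53.2 55.1] a [44.  55.7 66.9]
-8 575 h [52.6 53.2 55.9] a [37.7 55.3 73.2]
0 407 h [52.5 53.  53.5] a [49.8 55.3 61.2]
8 385 h [52.5 53.  53.4] a [49.7 55.7 61.3]
16 390 h [52.3 52.8 53.3] a [49.6 55.5 61.4]
24 392 h [52.2 52.7 53.2] a [49.  55.7 62. ]
32 519 h [52.8 53.5 54. ] a [46.  55.3 64.9]
40 136 h [53.1 53.6 54.1] a [45.  61.6 66.1]
48 189 h [46.5 49.3 52.3] a [44.9 60.9 66.1]
56 134 h [45.3 46.9 47.9] a [49.6 55.2 61. ]
```

View pics/w3.png

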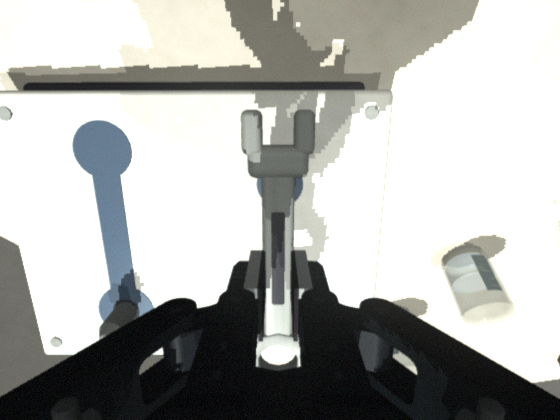

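It's held flat with the underside ~43 mm above the face, clear of the pegs. Shifting it 100 mm across and 5 mm up-slope.

Call:
{"name": "play_rows", "arguments": {"deltas": [[0.006,-0.35,0.01,0,0,0,-1],[0.006,-0.45,0.01,0,0,0,-1],[0.006,-0.5,0.01,0,0,0,-1],[0.006,-0.5,0.01,0,0,0,-1],[0.006,-0.45,0.012,0,0,0,-1],[0.005,-0.252,0.01,0,0,0,-1],[0,0,0,0,0,0,-1],[0,0,0,0,0,0,-1]]}}

```text
time_s: 4.97
eef_pos: [544.6, 19.8, 105.3]
ee_rot: [0.257, 0.015, 0.966, -0.003]
force: [-0.8, -0.3, -0.2]
grip_width: 0.136
```

Call:
{"name": "play_rows", "arguments": {"deltas": [[0,0,0,0,0,0,-1],[0,0,0,0,0,0,-1]]}}

```text
time_s: 5.13
eef_pos: [544.5, 20.8, 105.5]
ee_rot: [0.257, 0.014, 0.966, -0.003]
force: [-0.1, 0.3, -1.1]
grip_width: 0.133
```

Run:
```python
from an import *
show(); plan(bp(-43.8,5.3,47),BR)
```

```text
t 5.13 A,U,h [-43.    5.   46.8] F [-0.1  0.3 -1.1] g 0.133
t 5.13 total [ 0.005 -0.02   0.008] [-0.009 -0.013 -0.006] rows 1 each [0.005, -0.02, 0.008] [-0.009, -0.013, -0.006]
```

Call:
{"name": "play_rows", "arguments": {"deltas": [[0.005,-0.02,0.008,0,0,0,-1],[0,0,0,0,0,0,-1],[0.078,-0.002,-0.135,0,0,0,-1],[0.078,-0.002,-0.135,0,0,0,-1],[0.078,-0.002,-0.135,0,0,0,-1],[0.078,-0.002,-0.135,0,0,0,-1],[0,0,0,0,0,0,-1]]}}

```text
time_s: 5.72
eef_pos: [557.3, 19.0, 82.9]
ee_rot: [0.257, 0.014, 0.966, -0.003]
force: [0.1, 0.2, -0.7]
grip_width: 0.133
```

Run:
```python
from an import *
show(); plan(bp(-43.8,5.3,5),BR)
c=cam("wrist"); P=cloud(c); h=(P-m)@BN; b=(P-m)@BU
V,Uu=np.mgrid[:420,:560]
for l in range(-80,48,16):
    k=(b>=l)&(b<l+16)&(h>18)&(h<60)&(Uu>225)&(Uu<330)&(V<375)
    if k.sum()>5: print(l,k.sum(),"h",np.percentile(h[k],[20,50,80]).round(1))
```

```text
t 5.72 A,U,h [-44.5   4.8  20.9] F [ 0.1  0.2 -0.7] g 0.133
t 5.72 total [ 0.208  0.012 -0.339] [-0.012 -0.027  0.004] rows 1 each [0.208, 0.012, -0.339] [-0.012, -0.027, 0.004]
-80 252 h [26.1 26.9 27.8]
-64 2074 h [26.6 27.4 28.1]
-48 1755 h [26.5 27.3 28. ]
-32 1127 h [26.1 26.6 27.2]
-16 3418 h [26.9 38.4 51.3]
0 1387 h [26.5 27.3 58.4]
16 793 h [25.9 26.5 27. ]
32 831 h [26.2 26.9 27.5]
```

The spanner is level 17 mm above the face with no contact force, so the eye is over the peg. Lowering it fully.

Call:
{"name": "play_rows", "arguments": {"deltas": [[0.05,0.003,-0.085,0,0,0,-1],[0.05,0.003,-0.085,0,0,0,-1],[0.05,0.003,-0.085,0,0,0,-1],[0.05,0.003,-0.085,0,0,0,-1],[0,0,0,0,0,0,-1],[0,0,0,0,0,0,-1]]}}

```text
time_s: 6.27
eef_pos: [565.3, 19.5, 70.6]
ee_rot: [0.257, 0.014, 0.966, -0.003]
force: [0.2, 0.2, -1.6]
grip_width: 0.134
```

Run:
```python
from an import *
show(); plan(bp(-43.8,4,3.5),BR)
```

```text
t 6.27 A,U,h [-43.8   5.6   6.2] F [ 0.2  0.2 -1.6] g 0.134
t 6.27 total [-0.    -0.001 -0.078] [-0.01  -0.013  0.003] rows 1 each [-0.0, -0.001, -0.078] [-0.01, -0.013, 0.003]
```

Lowering the last 3 mm with 3 mm down-slope, then releasing and backing off.

Call:
{"name": "play_rows", "arguments": {"deltas": [[0,0,-0.04,0,0,0,-1],[-0.01,0,-0.04,0,0,0,-1],[0,0,0,0,0,0,-1],[0,0,0,0,0,0,-0.5],[0,0,0,0,0,0,-0.2],[0,0,0,0,0,0,-0.1],[0,0,0,0,0,0,-0.1],[0,0,0,0,0,0,-0.1]]}}

```text
time_s: 6.93
eef_pos: [564.9, 19.4, 67.6]
ee_rot: [0.258, 0.014, 0.966, -0.003]
force: [1.3, 1.2, 0.6]
grip_width: 0.45
```

Call:
{"name": "play_rows", "arguments": {"deltas": [[-0.05,0.001,0.087,0,0,0,0],[-0.1,0.003,0.173,0,0,0,0],[-0.3,0.009,0.52,0,0,0,0.2],[-0.4,0.012,0.693,0,0,0,0.2],[-0.4,0.012,0.693,0,0,0,0.2],[-0.4,0.012,0.693,0,0,0,0.2],[-0.2,0.2,0.4,0,0,0,0.2],[0,0,0,0,0,0,0.2]]}}

```text
time_s: 7.6
eef_pos: [490.8, 29.8, 202.1]
ee_rot: [0.261, 0.014, 0.965, -0.004]
force: [0.7, 0.1, 0.7]
grip_width: 0.596
```

```bash
cat > chk.py <<'E'
from an import *
def chk(fn):
    show(); c=cam("wrist"); pickle.dump(c,open(fn+".pkl","wb")); P=cloud(c); h=(P-m)@BN; a=(P-m)@BA; b=(P-m)@BU
    im=np.clip(c["pixels"].astype(float)*1.5,0,255).astype(np.uint8); cv2.imwrite(f"pics/{fn}.png",im[:,:,::-1])
    for a0 in (-44,56):
        w=(h>5)&(h<14)&(abs(a-a0)<25)&(abs(b)<78)
        if w.sum()<50: print("none at",a0); continue
        print("at",a0,w.sum(),"h",np.percentile(h[w],[5,50,95]).round(1),"u",np.percentile(b[w],[.3,99.7]).round(1))
        for l in range(-70,70,20):
            k=w&(b>=l)&(b<l+20)
            if k.sum()>5: print(l,k.sum(),"h",np.median(h[k]).round(1),"a",np.percentile(a[k],[2,98]).round(1), ((np.percentile(a[k],2)+np.percentile(a[k],98))/2).round(1))
        for lo in (22,26):
            k=(h>lo)&(h<31)&(abs(a-a0)<12)&(abs(b-54)<14)
            if k.sum(): print(" peg",lo,k.sum(),a[k].mean().round(1),b[k].mean().round(1))
E
python3 -c "
from chk import *
chk('w4')"
```

```text
t 7.6 A,U,h [-35.6   6.3 157.5] F [0.7 0.1 0.7] g 0.596
at -44 2722 h [ 7.5  9.2 10.7] u [-66.9  66.1]
-70 477 h 9.5 a [-58.8 -30.2] -44.5
-50 538 h 9.4 a [-56.4 -33.3] -44.8
-30 365 h 9.0 a [-50.9 -37.8] -44.4
-10 350 h 8.8 a [-51.3 -37.8] -44.5
10 316 h 8.7 a [-50.6 -37.8] -44.2
30 427 h 9.4 a [-58.3 -29.9] -44.1
50 249 h 9.6 a [-59.4 -28.5] -43.9
 peg 22 153 -43.3 52.7
 peg 26 79 -43.2 53.7
none at 56
```

View pics/w4.png

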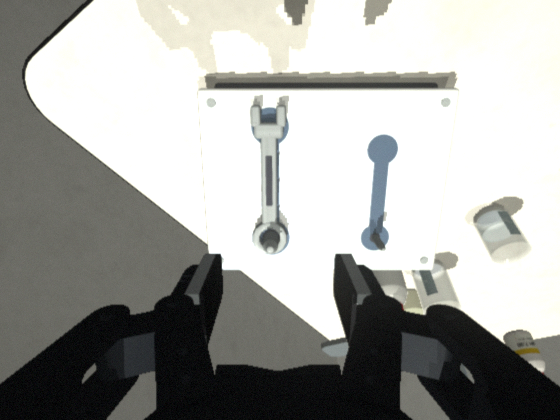

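The large spanner now lies flat on the thick peg, over its outline: eye at (269,238), jaw at (268,115). The thin peg at (376,238) is free. Next is the small spanner.

Run:
```python
from h import *
plan([490,327,155],tool_R(np.array([0,0,1.]),np.array([-.11,.99,0])),.75)
```

```text
t 7.65 total [-0.023  7.436 -1.124] [-0.203  5.015  1.302] rows 11 each [-0.002, 0.676, -0.102] [-0.018, 0.456, 0.118]
```

Call:
{"name": "play_rows", "arguments": {"deltas": [[-0.002,0.3,0,-0.018,0.3,0.118,0.4],[-0.002,0.676,0,-0.018,0.456,0.118,0.4],[-0.002,0.676,0,-0.018,0.456,0.118,0.4],[-0.002,0.676,0,-0.018,0.456,0.118,0.4],[-0.002,0.676,-0.15,-0.018,0.456,0.118,0.4],[-0.002,0.676,-0.15,-0.018,0.456,0.118,0.4],[-0.002,0.676,-0.15,-0.018,0.456,0.118,0.4],[-0.002,0.676,-0.15,-0.018,0.456,0.118,0.4]]}}

```text
time_s: 8.32
eef_pos: [489.9, 231.9, 172.1]
ee_rot: [0.075, -0.036, 0.996, -0.0]
force: [0.8, -0.6, -0.4]
grip_width: 0.697
```

Call:
{"name": "play_rows", "arguments": {"deltas": [[-0.002,0.676,-0.15,-0.018,0.456,0.118,0.4],[-0.002,0.676,-0.15,-0.018,0.456,0.118,0.4],[-0.002,0.676,-0.15,-0.018,0.456,0.118,0.4],[0,0.376,-0.07,0,0.15,0,0.4],[0,0,0,0,0,0,0.4],[0,0,0,0,0,0,0.4],[0,0,0,0,0,0,0.4]]}}

```text
time_s: 8.9
eef_pos: [490.0, 326.0, 152.3]
ee_rot: [-0.002, -0.054, 0.999, 0.001]
force: [0.4, -0.6, -0.0]
grip_width: 0.701
```

Run:
```python
from an import *
s=sensors.sense(); print(s["eef_pos"].round(1),s["force"].round(1),s["joints"].round(2),s["time_s"])
c=cam("wrist"); P=cloud(c); pickle.dump(c,open("w5.pkl","wb"))
im=np.clip(c["pixels"].astype(float)*1.5,0,255).astype(np.uint8); cv2.imwrite("pics/w5.png",im[:,:,::-1])
w=(P[...,2]>5)&(P[...,2]<14)&(abs(P[...,0]-490)<75)&(abs(P[...,1]-327)<40)
w=cv2.morphologyEx(w.astype(np.uint8),cv2.MORPH_OPEN,np.ones((2,2)))
n,l,st,_=cv2.connectedComponentsWithStats(w); k=1+st[1:,4].argmax(); print(st[1:].tolist()); w=l==k
q=P[w]; print("z",np.percentile(q[:,2],[5,50,95]))
mm=q[:,:2].mean(0); d=np.linalg.svd(q[:,:2]-mm,full_matrices=False)[2][0]; d*=np.sign(d[0]); e=np.array([-d[1],d[0]])
x=(q[:,:2]-mm)@d; y=(q[:,:2]-mm)@e; print("mean",mm,"d",d,np.degrees(np.arctan2(d[1],d[0])),"x",np.percentile(x,[.3,99.7]))
for i in range(-60,60,10):
    k=(x>=i)&(x<i+10)
    if k.sum()>3: print(i,k.sum(),np.percentile(y[k],[2,98]).round(1),np.percentile(y[k],[2,98]).mean().round(2),np.median(q[k,2]).round(1))
f=P[(abs(P[...,2])<4)]; print("table z median",np.median(f[:,2]))
```

```text
[490.  326.  152.3] [ 0.4 -0.6 -0. ] [ 0.39  0.52  1.4   0.    1.22 -1.29] 8.9
[[269, 134, 30, 120, 1805]]
z [ 0.7388622   9.92443025 11.57434616]
mean [486.63457249 331.14878269] d [0.99104673 0.13351549] 7.672786720658472 x [-69.15204813  62.43272745]
-50 198 [-11.2  12. ] 0.41 10.4
-40 282 [-9.9 11.4] 0.79 10.4
-30 172 [-8.7  9.3] 0.29 9.7
-20 150 [-5.2  5.6] 0.22 9.4
-10 144 [-5.4  5.5] 0.03 9.5
0 130 [-4.8  5.3] 0.25 9.7
10 128 [-5.   5.2] 0.12 9.7
20 127 [-5.2  5.1] -0.09 9.6
30 157 [-8.1  7.2] -0.45 9.9
40 143 [-11.2  10.9] -0.12 10.3
50 149 [-9.6 11.3] 0.85 10.3
table z median 0.7241039515083685
```

View pics/w5.png

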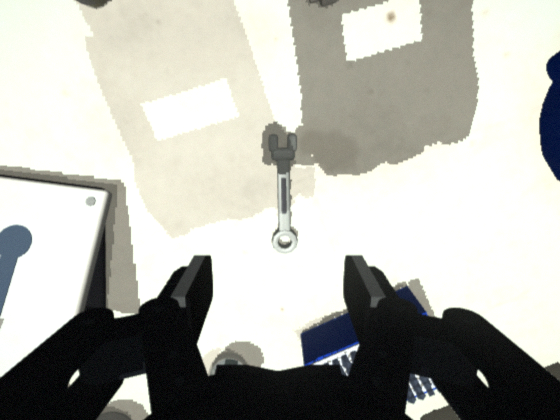

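The small spanner's eye is at (285,240) and its jaw at (284,140). I'll refine the axis and eye centre.

Run:
```python
from an import *
c=pickle.load(open("w5.pkl","rb")); P=cloud(c)
w=(P[...,2]>8)&(P[...,2]<13)&(abs(P[...,0]-490)<75)&(abs(P[...,1]-330)<30); V,U=np.mgrid[:420,:560]; w&=(U>260)&(U<305)&(V>125)&(V<256)
q=P[w]; d=np.array([.9914,.1305]);o=np.array([486.6,331.1])
for _ in range(3):
    e=np.array([-d[1],d[0]]); x=(q[:,:2]-o)@d; y=(q[:,:2]-o)@e
    k=(x>-22)&(x<28); p=np.polyfit(x[k],y[k],1); d=d+p[0]*e; d/=np.linalg.norm(d); o=o+p[1]*e
e=np.array([-d[1],d[0]]); x=(q[:,:2]-o)@d; y=(q[:,:2]-o)@e
print("axis deg",np.degrees(np.arctan2(d[1],d[0])),"xr",np.percentile(x,[.5,99.5]))
r=x>36; (cx,cy),rad=cv2.minEnclosingCircle(np.stack([x[r],y[r]],1).astype(np.float32)[None]); print("ring",cx,cy,rad,"world",o+cx*d+cy*e)
j=x<-35; print("jaw y",np.percentile(y[j],[2,98]))
mid=o+(cx-42)*d; print("mid-shank",mid)
g=o+(cx-38)*d+0.5*cy*e
plan([g[0],g[1],45],tool_R(np.array([0,0,1.]),e@np.array([[1,0,0],[0,1,0]])),.7)
print("grip",g)
```

```text
axis deg 7.461961585326532 xr [-49.00678014  56.81352004]
ring 46.690696716308594 0.2065686285495758 11.7487154006958 world [532.97832996 336.53377306]
jaw y [-11.37640523  11.44517103]
mid-shank [491.36084206 330.8745    ]
t 8.95 total [ 0.132  0.139 -2.695] [-0.022 -0.04   0.21 ] rows 4 each [0.033, 0.035, -0.674] [-0.006, -0.01, 0.052]
grip [495.31355394 331.49638142]
```

Call:
{"name": "play_rows", "arguments": {"deltas": [[0.033,0.035,-0.674,-0.006,-0.01,0.052,0],[0.033,0.035,-0.674,-0.006,-0.01,0.052,0],[0.033,0.035,-0.674,-0.006,-0.01,0.052,0],[0.033,0.035,-0.674,-0.006,-0.01,0.052,0],[0,0,0,0,0,0,0],[0,0,0,0,0,0,0],[0,0,0,0,0,0,0]]}}

```text
time_s: 9.53
eef_pos: [496.2, 332.3, 47.2]
ee_rot: [0.001, -0.065, 0.998, 0.0]
force: [1.1, 1.1, 0.7]
grip_width: 0.504
```

Run:
```python
from h import *
t=np.radians(7.46); plan([495.3,331.5,3.5],tool_R(np.array([0,0,1.]),np.array([-np.sin(t),np.cos(t),0])),.25)
s=sensors.sense(); print(s["eef_pos"],s["force"])
```

```text
t 9.53 total [-0.023 -0.019 -1.093] [-0.011  0.027  0.002] rows 5 each [-0.005, -0.004, -0.219] [-0.002, 0.005, 0.0]
[496.22883492 332.27861649  47.22967061] [1.14619424 1.07939904 0.70052752]
```

Call:
{"name": "play_rows", "arguments": {"deltas": [[-0.005,-0.004,-0.25,0,0.005,0,0],[-0.005,-0.004,-0.25,0,0.005,0,0],[-0.005,-0.004,-0.25,0,0.005,0,0],[-0.005,-0.004,-0.2,0,0.005,0,0],[-0.005,-0.004,-0.14,0,0.005,0,0],[0,0,0,0,0,0,0],[0,0,0,0,0,0,-0.4],[0,0,0,0,0,0,-0.4]]}}

```text
time_s: 10.2
eef_pos: [494.6, 331.7, 2.0]
ee_rot: [-0.001, -0.065, 0.998, 0.0]
force: [0.4, -0.9, -1.0]
grip_width: 0.297
```

Run:
```python
from h import *
t=np.radians(7.46); plan([495.3,331.5,3],tool_R(np.array([0,0,1.]),np.array([-np.sin(t),np.cos(t),0])),.25)
s=sensors.sense(); print(s["eef_pos"],s["force"],s["grip_width"])
```

```text
t 10.2 total [ 0.018 -0.005  0.024] [-0.004 -0.016 -0.005] rows 1 each [0.018, -0.005, 0.024] [-0.004, -0.016, -0.005]
[494.59168266 331.7062943    2.04495208] [ 0.35563471 -0.89800253 -1.02863697] 0.29694079288855024
```

Raise it 1 mm, close, and lift 70 mm.

Call:
{"name": "play_rows", "arguments": {"deltas": [[0.018,-0.005,0.024,0,0,0,-0.6],[0,0,0,0,0,0,-1],[0,0,0,0,0,0,-1],[0,0,0,0,0,0,-1],[0,0,0,0,0,0,-1],[0,0,0,0,0,0,-1]]}}

```text
time_s: 10.7
eef_pos: [495.5, 331.6, 3.5]
ee_rot: [-0.0, -0.065, 0.998, 0.0]
force: [-0.7, -0.2, 5.9]
grip_width: 0.1
```

Call:
{"name": "play_rows", "arguments": {"deltas": [[0,0,0.15,0,0,0,-1],[0,0,0.4,0,0,0,-1],[0,0,0.5,0,0,0,-1],[0,0,0.5,0,0,0,-1],[0,0,0.3,0,0,0,-1],[0,0,0,0,0,0,-1],[0,0,0,0,0,0,-1]]}}

```text
time_s: 11.28
eef_pos: [495.0, 331.4, 76.6]
ee_rot: [-0.001, -0.065, 0.998, 0.0]
force: [0.2, -0.3, -0.1]
grip_width: 0.101
```

```bash
cat > held.py <<'E'
from an import *
def held():
    s=sensors.sense(); print(s["time_s"],s["eef_pos"].round(1),s["force"].round(1),s["grip_width"].round(3))
    c=cam("wrist"); pickle.dump(c,open("wh.pkl","wb")); c["M"]=np.array(c["tool_from_camera"]); P=cloud(c)
    V,U=np.mgrid[:420,:560]; x,y,z=P[...,0],P[...,1],P[...,2]
    im=np.clip(c["pixels"].astype(float)*1.5,0,255).astype(np.uint8); cv2.imwrite("pics/wh.png",im[:,:,::-1])
    w=(U>235)&(U<325)&(abs(z)<14)&(abs(y)<16)&(x>-55)&(x<90)
    for l in range(-60,90,8):
        k=w&(x>=l)&(x<l+8)
        if k.sum()>8: print(l,k.sum(),"z",np.percentile(z[k],[20,50,80]).round(1),"y",np.percentile(y[k],[2,98]).round(1),np.percentile(y[k],[2,98]).mean().round(2))
    print("xrange",np.percentile(x[w],[.5,99.5]))
E
python3 -c "
from held import *
held(); plan(bp(56.3,54-38-1,75),BR,.75)"
```

```text
Traceback (most recent call last):
  File "held.py", line 3, in held
    s=sensors.sense(); print(s["time_s"],s["eef_pos"].round(1),s["force"].round(1),s["grip_width"].round(3))
                                                                                   ^^^^^^^^^^^^^^^^^^^^^
AttributeError: 'float' object has no attribute 'round'
```

```bash
sed -i 's/,s\["grip_width"\].round(3)//' held.py
python3 -c "
from held import *
held(); plan(bp(56.3,54-38-1,75),BR,.75)"
```

```text
11.2833 [495.  331.4  76.6] [ 0.2 -0.3 -0.1]
-52 321 z [-7.5 -6.9 -5.2] y [-8.3  7.2] -0.53
-44 422 z [-7.3 -6.2 -1.9] y [-9.1  7.6] -0.77
-36 203 z [-7.5 -7.1 -6.7] y [-7.7  6.3] -0.7
-28 321 z [-6.7 -6.1 -5.7] y [-5.3  4.1] -0.58
-20 288 z [-6.7 -6.2 -5.8] y [-5.2  3.7] -0.72
-12 310 z [-7.  -6.4 -5.9] y [-5.   3.6] -0.71
-4 317 z [-7.  -6.5 -5.9] y [-5.   3.6] -0.72
4 748 z [-11.   -7.1  -6.1] y [-15.2  15.1] -0.04
12 411 z [-6.7 -6.2 -5.5] y [-5.8  4.4] -0.74
20 433 z [-6.6 -6.1 -5.4] y [-5.8  4.7] -0.55
28 466 z [-6.5 -6.  -5.4] y [-6.1  4.6] -0.75
36 807 z [-7.5 -6.9 -6.2] y [-10.2   8.7] -0.75
44 915 z [-7.3 -6.6 -5.7] y [-12.1  10.6] -0.76
52 636 z [-7.3 -6.6 -5.3] y [-12.1  10.5] -0.79
xrange [-47.90052459  58.02791112]
t 11.33 total [ 1.188 -5.273  1.479] [ 0.255 -5.018 -1.491] rows 8 each [0.148, -0.659, 0.185] [0.032, -0.627, -0.186]
```

```bash
python3 -c "
from held import *
plan(bp(56.5,16,70),BR,.7)"
```

```text
t 11.33 total [ 1.272 -5.27   1.383] [ 0.255 -5.018 -1.491] rows 8 each [0.159, -0.659, 0.173] [0.032, -0.627, -0.186]
```

Call:
{"name": "play_rows", "arguments": {"deltas": [[0,0,0.4,0,-0.2,-0.05,-1],[0,-0.2,0.5,0.03,-0.5,-0.15,-1],[0.1,-0.5,0.4,0.03,-0.6,-0.18,-1],[0.15,-0.65,0.2,0.03,-0.6,-0.18,-1],[0.16,-0.65,0,0.03,-0.6,-0.18,-1],[0.16,-0.65,0,0.03,-0.6,-0.18,-1],[0.16,-0.65,0,0.03,-0.6,-0.18,-1],[0.16,-0.65,0,0.03,-0.6,-0.18,-1]]}}

```text
time_s: 12.0
eef_pos: [530.1, 172.2, 135.5]
ee_rot: [0.223, 0.003, 0.975, -0.004]
force: [1.2, -1.0, -0.1]
grip_width: 0.099
```

Call:
{"name": "play_rows", "arguments": {"deltas": [[0.16,-0.65,0,0.03,-0.6,-0.18,-1],[0.16,-0.47,-0.05,0.03,-0.5,-0.14,-1],[0.06,-0.2,-0.07,0.015,-0.218,-0.07,-1],[0,0,0,0,0,0,-1],[0,0,0,0,0,0,-1],[0,0,0,0,0,0,-1]]}}

```text
time_s: 12.5
eef_pos: [545.8, 121.1, 131.6]
ee_rot: [0.288, 0.023, 0.957, -0.004]
force: [-1.2, 0.6, 0.0]
grip_width: 0.098
```

```bash
python3 -c "
from held import *
show(); held(); plan(bp(56.5,16,50),BR,.5)"
```

```text
t 12.5 A,U,h [57.3 16.5 70.3] F [-1.2  0.6  0. ] g 0.098
12.5 [545.8 121.1 131.6] [-1.2  0.6  0. ]
-52 420 z [-7.4 -6.6 -3.1] y [-8.3  6.9] -0.67
-44 329 z [-7.2 -6.4 -2.9] y [-9.1  7.9] -0.63
-36 231 z [-7.5 -7.  -6.5] y [-6.8  4.8] -1.02
-28 302 z [-6.7 -6.2 -5.7] y [-5.2  3.9] -0.65
-20 295 z [-6.7 -6.1 -5.6] y [-5.1  3.8] -0.65
-12 308 z [-7.  -6.4 -5.9] y [-4.9  3.6] -0.67
-4 329 z [-7.  -6.4 -5.9] y [-4.9  3.6] -0.67
4 761 z [-11.1  -7.2  -6. ] y [-15.1  14.9] -0.1
12 409 z [-6.7 -6.1 -5.7] y [-5.8  4.4] -0.7
20 445 z [-6.5 -6.  -5.4] y [-6.1  4.8] -0.68
28 469 z [-6.5 -6.  -5.2] y [-6.1  4.7] -0.7
36 842 z [-7.4 -6.8 -6.2] y [-10.2   8.8] -0.7
44 895 z [-7.3 -6.6 -5.6] y [-12.1  10.7] -0.72
52 573 z [-7.2 -6.5 -5.2] y [-11.9  10.5] -0.7
xrange [-48.62558157  57.5035259 ]
t 12.55 total [ 0.239 -0.031 -0.451] [-0.033  0.604  0.171] rows 2 each [0.12, -0.015, -0.226] [-0.016, 0.302, 0.086]
```

View pics/wh.png

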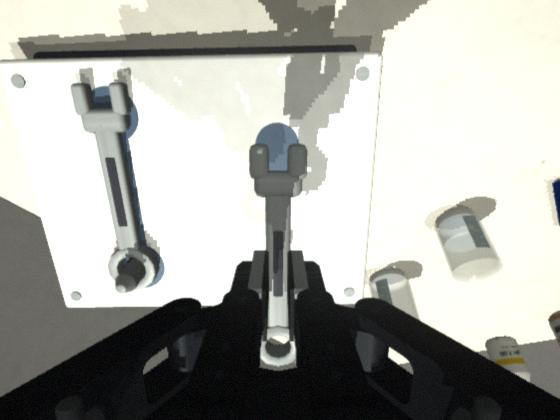

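The small spanner is held squarely (eye ~280,345, jaw ~278,165) and the large one is still hung. I'll correct the over-rotation and lower to a hover.

Call:
{"name": "play_rows", "arguments": {"deltas": [[0.12,-0.015,-0.226,-0.016,0.302,0.086,-1],[0.12,-0.015,-0.226,-0.016,0.302,0.086,-1],[0,0,0,0,0,0,-1],[0,0,0,0,0,0,-1],[0,0,0,0,0,0,-1]]}}

```text
time_s: 12.97
eef_pos: [555.2, 119.9, 114.0]
ee_rot: [0.259, 0.014, 0.966, -0.004]
force: [0.3, 0.7, -0.7]
grip_width: 0.099
```

```bash
python3 -c "
from held import *
show(); plan(bp(56.5,16,50),BR,.5)
c=cam('wrist'); P=cloud(c); h=(P-m)@BN; a=(P-m)@BA; b=(P-m)@BU
V,U=np.mgrid[:420,:560]
for lo,hi in ((20,33),(48,60)):
  w=(h>lo)&(h<hi)&(abs(a-56.5)<14)&(b>40)&(b<70)&(V<400)
  print(lo,w.sum(), np.percentile(a[w],[2,50,98]) if w.sum() else '', np.percentile(b[w],[2,50,98]) if w.sum() else '')
  if lo==20: print(np.c_[U[w],V[w],a[w],b[w],h[w]][:12].round(1))
im=np.clip(c['pixels'][300:400,220:340].astype(float)*2.5,0,255).astype(np.uint8); cv2.imwrite('pics/eye.png',cv2.resize(im,None,fx=5,fy=5,interpolation=2)[:,:,::-1])
"
```

```text
t 12.97 A,U,h [56.3 16.  50.4] F [ 0.3  0.7 -0.7] g 0.099
t 12.97 total [ 0.005  0.005 -0.007] [-0.001  0.013  0.005] rows 1 each [0.005, 0.005, -0.007] [-0.001, 0.013, 0.005]
20 0  
[]
48 1135 [47.63698084 55.38124287 63.6081254 ] [40.72344432 58.20837207 64.7096668 ]
```

View pics/eye.png

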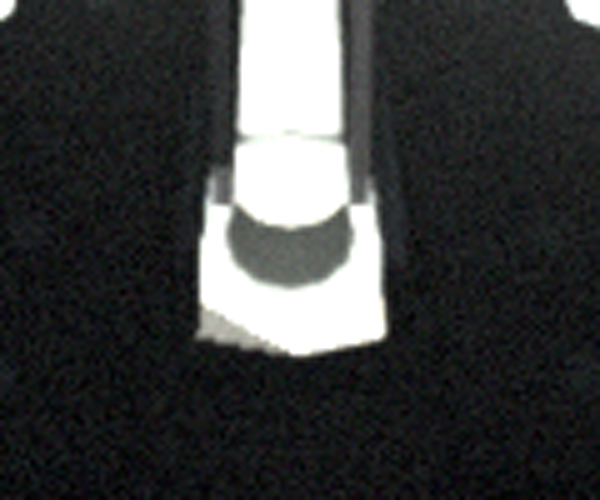

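The peg is hidden in this view (the hole is at ~290,245 in the crop). Positions agree within 1 mm, so I'll lower gently and watch the force and tilt.

Call:
{"name": "play_rows", "arguments": {"deltas": [[0.04,0.002,-0.065,0,0,0,-1],[0.065,-0.002,-0.11,0,0,0,-1],[0.065,-0.002,-0.11,0,0,0,-1],[0.065,-0.002,-0.11,0,0,0,-1],[0.05,-0.001,-0.087,0,0,0,-1],[0,0,0,0,0,0,-1],[0,0,0,0,0,0,-1]]}}

```text
time_s: 13.6
eef_pos: [566.8, 119.1, 94.2]
ee_rot: [0.258, 0.015, 0.966, -0.004]
force: [0.1, 0.4, -1.2]
grip_width: 0.1
```

```bash
python3 -c "
from held import *
show(); held(); plan(bp(56.5,16,6),BR,.5)"
```

```text
t 13.6 A,U,h [55.9 16.1 27.4] F [ 0.1  0.4 -1.2] g 0.1
13.6 [566.8 119.1  94.2] [ 0.1  0.4 -1.2]
-52 403 z [-7.4 -6.8 -3. ] y [-8.2  7. ] -0.62
-44 381 z [-7.2 -6.1 -1.6] y [-9.1  7.8] -0.64
-36 228 z [-7.5 -7.  -6.4] y [-5.7  4.4] -0.65
-28 308 z [-6.6 -6.2 -5.7] y [-5.2  3.9] -0.66
-20 293 z [-6.7 -6.2 -5.7] y [-5.1  3.8] -0.66
-12 312 z [-7.1 -6.4 -5.8] y [-5.   3.6] -0.67
-4 318 z [-7.  -6.4 -5.8] y [-5.   3.6] -0.68
4 746 z [-11.1  -7.2  -6. ] y [-15.1  14.8] -0.14
12 416 z [-6.7 -6.2 -5.6] y [-5.8  4.4] -0.69
20 436 z [-6.5 -6.  -5.4] y [-5.9  4.7] -0.57
28 476 z [-6.6 -6.  -5.3] y [-6.1  4.7] -0.7
36 836 z [-7.4 -6.9 -6.3] y [-10.2   8.8] -0.71
44 899 z [-7.3 -6.6 -5.7] y [-12.2  10.7] -0.75
52 580 z [-7.2 -6.4 -5.3] y [-12.   10.5] -0.73
xrange [-48.38508437  57.53390505]
t 13.65 total [ 0.263  0.005 -0.471] [-0.001  0.005  0.01 ] rows 2 each [0.132, 0.003, -0.235] [-0.0, 0.003, 0.005]
```

Call:
{"name": "play_rows", "arguments": {"deltas": [[0.045,0.012,-0.08,0,0,0,-1],[0.045,0,-0.08,0,0,0,-1],[0.045,0,-0.08,0,0,0,-1],[0.045,0,-0.08,0,0,0,-1],[0,0,0,0,0,0,-1],[0,0,0,0,0,0,-1]]}}

```text
time_s: 14.15
eef_pos: [574.0, 119.6, 81.4]
ee_rot: [0.258, 0.015, 0.966, -0.004]
force: [0.2, 0.2, -0.6]
grip_width: 0.098
```

```bash
python3 -c "
from held import *
show(); held(); plan(bp(56.5,15,3.5),BR,.5)"
```

```text
t 14.15 A,U,h [56.6 16.  12.7] F [ 0.2  0.2 -0.6] g 0.098
14.15 [574.  119.6  81.4] [ 0.2  0.2 -0.6]
-52 265 z [-7.6 -7.1 -6.4] y [-8.7  7.5] -0.62
-44 443 z [-9.4 -7.  -4.7] y [-8.7  7.4] -0.66
-36 322 z [-7.9 -7.2 -6.3] y [-5.7  4.4] -0.65
-28 314 z [-6.7 -6.2 -5.6] y [-5.2  3.9] -0.65
-20 292 z [-6.7 -6.2 -5.7] y [-5.1  3.8] -0.67
-12 306 z [-7.1 -6.4 -5.9] y [-5.   3.6] -0.68
-4 515 z [-6.8 -5.9 12.7] y [-15.5  15.7] 0.1
4 1323 z [-8.9 -5.6 12.8] y [-15.4  15.3] -0.09
12 1011 z [-6.2 12.  12.9] y [-15.3  15.4] 0.05
20 1048 z [-6.1 12.  12.9] y [-15.2  15.2] -0.0
28 938 z [-6.2 -3.6 12.7] y [-15.4  15.4] -0.01
36 1099 z [-7.3 -6.6 11.9] y [-15.2  15.2] -0.02
44 1387 z [-7.1 -5.8 12.1] y [-15.3  15.3] -0.01
52 1457 z [-6.5 11.8 12.7] y [-15.2  15.1] -0.04
60 1260 z [12.  12.6 13.1] y [-15.5  15.3] -0.07
68 1305 z [11.9 12.5 13.1] y [-15.3  15.4] 0.03
76 1388 z [12.  12.5 13.1] y [-15.3  15.3] -0.0
84 1063 z [11.9 12.5 13. ] y [-15.2  15.4] 0.1
xrange [-47.63238521  89.55849721]
t 14.2 total [ 0.092 -0.006 -0.218] [-0.001  0.006  0.01 ] rows 1 each [0.092, -0.006, -0.218] [-0.001, 0.006, 0.01]
```

The spanner is level with no force, and the peg tip now shows inside the eye. Seat it, release and back off.

Call:
{"name": "play_rows", "arguments": {"deltas": [[0.032,-0.002,-0.07,0,0,0,-1],[0.032,-0.002,-0.07,0,0,0,-1],[0.025,-0.002,-0.07,0,0,0,-1],[0,0,0,0,0,0,-1],[0,0,0,0,0,0,-0.5],[0,0,0,0,0,0,-0.2],[0,0,0,0,0,0,-0.1],[0,0,0,0,0,0,-0.1]]}}

```text
time_s: 14.87
eef_pos: [577.7, 119.4, 73.5]
ee_rot: [0.259, 0.015, 0.966, -0.004]
force: [0.1, -0.4, -0.2]
grip_width: 0.448
```

Call:
{"name": "play_rows", "arguments": {"deltas": [[0,0,0,0,0,0,-0.1],[-0.05,0.001,0.087,0,0,0,-0.1],[-0.1,0.003,0.173,0,0,0,0],[-0.3,0.009,0.52,0,0,0,0.2],[-0.4,0.012,0.693,0,0,0,0.4],[-0.4,0.012,0.693,0,0,0,0.6],[-0.4,-0.3,0.693,0,0,0,0.8],[-0.4,-0.5,0.5,0,0,0,1]]}}

```text
time_s: 15.53
eef_pos: [494.8, 89.9, 210.6]
ee_rot: [0.26, 0.013, 0.966, -0.003]
force: [0.1, -0.7, 0.5]
grip_width: 0.999
```

Call:
{"name": "play_rows", "arguments": {"deltas": [[0,-0.5,0,0,0,0,1],[0,0,0,0,0,0,1],[0,0,0,0,0,0,1],[0,0,0,0,0,0,1]]}}

```text
time_s: 15.87
eef_pos: [495.4, 69.2, 207.7]
ee_rot: [0.258, 0.015, 0.966, -0.004]
force: [0.6, -0.3, -0.6]
grip_width: 1.0
```

```bash
python3 -c "
from chk import *
chk('w9')"
```

```text
t 15.87 A,U,h [  3.9  12.1 160.6] F [ 0.6 -0.3 -0.6] g 1.0
at -44 2757 h [ 7.1  9.2 10.7] u [-67.5  66.5]
-70 497 h 9.5 a [-58.8 -29.8] -44.3
-50 547 h 9.3 a [-55.8 -32.5] -44.1
-30 368 h 8.8 a [-50.9 -37.6] -44.2
-10 347 h 8.9 a [-51.  -37.6] -44.3
10 324 h 8.8 a [-51.  -37.6] -44.3
30 430 h 9.3 a [-58.  -29.4] -43.7
50 244 h 9.6 a [-59.2 -28.6] -43.9
 peg 22 155 -42.7 53.0
 peg 26 73 -43.1 53.7
at 56 1738 h [ 7.1  9.1 10.6] u [-43.8  62.3]
-50 345 h 9.6 a [44. 67.] 55.5
-30 379 h 9.1 a [46.2 64.6] 55.4
-10 269 h 8.8 a [50.2 60.7] 55.4
10 261 h 8.8 a [50.2 60.8] 55.5
30 294 h 9.2 a [45.4 65. ] 55.2
50 190 h 9.5 a [44.3 66.3] 55.3
 peg 22 46 56.1 53.2
 peg 26 21 56.3 53.8
```

View pics/w9.png

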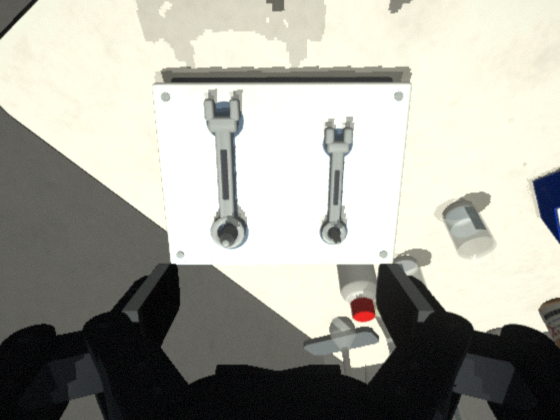

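Both spanners hang flat by their rings, jaws down-slope: large at (228,235) to (222,100), small at (334,233) to (338,130). One numeric check on the bystanders, then I'll hand in.

```bash
python3 -c "
from an import *
a=pickle.load(open('top0.pkl','rb')); b=cam('top')
for n,(u,v) in dict(beaker=(222,168),bottle=(276,128),obj=(242,118),vial=(277,315)).items():
    s=np.s_[v-18:v+18,u-18:u+18]; print(n,np.abs(a['pixels'][s].astype(int)-b['pixels'][s]).mean().round(2),np.median(np.abs(a['z_map'][s]-b['z_map'][s])).round(2))
print(order.finish_job())"
```

```text
beaker 2.51 2.36
bottle 2.73 2.38
obj 2.4 2.3
vial 36.03 2.22
the job is handed in; nothing more can be done
None
```

Both spanners are hung as asked, and the job is handed in after about 16 s of robot time. I moved the large spanner from the thin peg to the thick peg first, then picked up the small spanner from the worktop and hung it on the thin peg.

- **Position:** In the last wrist picture each spanner hangs by its ring with its jaw down the slope. Both lie flat, with their top faces about 9–10 mm above the board. Each is centred within about 1 mm across the slope of its peg, in line with its outline.
- **Contact:** The largest force I read was about 7 N. At the end the gripper was open about 160 mm off the board, with no contact force.
- **Bystanders:** The top-camera before/after comparison was unchanged for the beaker and bottle. At the vial the depth was also unchanged, at noise level. Its colours did change noticeably; I put this down to the arm's shadow or the arm coming into view. I did not look at that picture to confirm it, but my moves stayed well clear of the vial.

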